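# Bolt the lid of the sample chiller

## Robot

A 7-joint arm with a two-finger parallel gripper is mounted at the origin on the work surface. World frame = base frame: x ahead of the robot, y to its left, z up, the work surface at z = 0. Lengths are in m, angles in rad, forces in N, time in s.
With the tool pointing down it reaches from about 0.35 to 0.9 m from the base axis. Payload 19.9 kg.
Tool frame: the origin (TCP) lies between the finger pads; the fingertips stand 19 mm ahead of it and the grasp point (between the pads) is the TCP; z points along the fingers, y is the direction in which the jaws open and shut (so a half turn about z gives the same grasp; the last joint's range is limited). The gripper opens to 94 mm and grips with 3 to 60 N. Pads are 16 mm wide; open, the fingers measure 119 mm over their backs; the gripper's body (75 mm by 177 mm) begins 78 mm behind the grasp point.
Start: joints at [1.306, 0.417, -0.01, 1.614, 0.005, 1.111, -0.053], TCP at [0.139, -0.609, 0.224] pointing down, gripper open.
Joint ranges: [-2.81, 2.81], [-0.39, 2.02], [-1.27, 1.25], [0.06, 2.57], [-1.19, 4.33], [0.19, 2], [-2.82, 2.82]. Speed limits (rad/s): [1.89, 1.89, 2.39, 2.39, 3.01, 3.01, 3.01].

## Interface

Orientations are given as a 3x3 rotation matrix whose columns are the frame's x, y, z axes.
In Python, from rig import robot gives the robot as it stands. Calls block until the motion is done:
- robot.move_ptp(position, orientation): joint-space move of the TCP to a pose.
- robot.move_linear(position, velocity=0.15, frame=None, threshold=None): straight line of the TCP; frame=None keeps the orientation; velocity is the mean speed in m/s. With threshold (N) it stops when the force on the tool has changed by that much, and returns True; else False.
- robot.goto_joints(angles): joint-space move.
- robot.gripper_to(opening): finger opening in m; the grip force is fixed at half the most; returns when the fingers have stopped.
- robot.pause(seconds).
- robot.ik(position, orientation): joint angles nearest the present ones, or None.
- robot.get_state(): the state.
- robot.grab_frame(name): name is "scene" or "top"; returns the picture (384x512x3 uint8, red, green, blue); there is no depth.
- robot.camera_info(name): a dict with "fx", "fy", "cx", "cy" (pixels), "rvec" (rotation vector, rad) and "tvec" (3), from world to camera coordinates, as OpenCV has them. Camera axes: x right, y down, z forward; pixel columns grow to the right and rows downward; lengths in m; the calibration is good to about 2 mm. A picture is of the moment at which its call begins. camera_info takes no time and is no camera call.
A pose or a line that the arm cannot do raises robot.PlanningError and nothing moves.
- robot.sign_off(): hands the job in, once; it reports no verdict.
The state is a dict: "time": time; "qpos": joint angles; "joint_vel": joint speeds; "effort": joint torques, N m; "ee_pos": TCP position; "tool_rot": TCP orientation; "force": force on the tool from outside, world axes, zero at the start; "moment": the same for the moment, N m; "opening": finger opening in m.
Only numpy, scipy, OpenCV 4.12 (cv2) and the standard library are available. Lean on these libraries where they do the work, as an engineer would, in place of code of your own. Each camera call takes 0.05 s, during which the arm holds its last target. There are 200 camera calls.

## Task

Lock the sample chiller's clear lid: press the yellow spring bar down with one fingertip and, keeping it down, use the other fingertip to push the blue bolt handle along until the bolt is fully home in the keeper. Then let go so that the yellow bar springs up and locks the bolt there. Only press and push: do not pinch the handle, and leave the vials and the other things standing where they are.

Things in the scene. Friction and masses are not known exactly. Their poses are not given: they have to be found in the camera images.
- chiller: white bench-top sample chiller, fixed. Origin on the bench surface below the latch; x points from its front edge across the ledge to the lid, y along the front edge, the way the bolt slides home, z up. Front ledge with the latch: x -70 to 70 mm, y -190 to 190 mm, 80 mm above the bench. Flat clear lid behind it: x 70 to 300 mm, 110 mm above the bench
- bar_top (a point): yellow press bar of the spring catch, 30 mm (x) by 130 mm (y, along the bolt's slide) by 12 mm thick, axes as the chiller's. The point is the centre of its top face: chiller x = -30 mm, y = -25 mm, 114 mm above the bench when up. It moves straight down and may be pressed anywhere along it; a fingertip can slide along it while pressing
- catch (a joint): how far the yellow bar is pressed, m: 0 up (locking), 0.012 fully down at its stop. Spring: about 3 N at first, 7 N fully down. From 0.006 on, the bolt is free. Let go, it springs up; if that happens with the bolt on its way, its tooth drops into a notch or rubs and stops the bolt
- bolt (a joint): how far the bolt is slid, m, along the chiller's +y: 0 fully back, 0.055 end stop. It starts between 0 and 0.012; with the catch up it stops at about 0.014. It is home, where the catch can spring up and lock it, from 0.045 to 0.055. Sliding friction about 2 N, no spring
- push_face (a point): point on the flat rear (-y) face of the bolt's upright blue handle, to be pushed towards +y; moves with the bolt. Chiller x = 30 mm (60 mm from the bar's middle line), 122 mm above the bench. The face is 28 mm wide (x), from 90 to 135 mm above the bench; the handle is 14 mm thick (y). Behind it (-y) is free space above the bolt's rod and comb, which reach 94 mm above the bench
- keeper (a point): top of the dark steel keeper on the lid's front, 20 mm long (y), that the bolt's rod enters: chiller x = 30 mm, y = 138 mm, 102 mm above the bench. A like guide, 98 mm high, stands at y = 94 mm.
- amber_vial_mid (a point): amber glass vial with white cap, 23 mm across and 50 mm high, upright on one end of the ledge; centre, half-way up. Leave alone
- clear_vial_mid (a point): clear glass vial with blue cap, 23 mm across and 50 mm high, upright on the other end of the ledge; centre. Leave alone
- reagent_mid (a point): amber bottle with red cap, 64 mm across and 120 mm high, on the bench at the +y side; point half-way up. Leave alone
- beaker_mid (a point): glass beaker, 68 mm across and 90 mm high, on the bench at the -y side; point half-way up. Leave alone
- tip_box_mid (a point): open orange divided box, 85 x 120 x 50 mm, on the bench at the +y side; point half-way up. Leave alone
- waste_jar_mid (a point): white jar with black lid, 72 mm across and 85 mm high, on the bench at the +y side; point half-way up. Leave alone
- screwdriver_grip (a point): screwdriver lying on the bench at the -y side; point on its handle. Leave alone

How it is judged:
On the way, in this order (a step that is already met when the one before it is completed fails the run):
1. the yellow bar is pressed down by a finger while the bolt is still back (value of joint catch above 0.006 m and value of joint bolt below 0.018 m and contact force between the fingers and catch above 0.5 N), for 0.05 s.
2. a finger pushes the bolt along while a finger keeps the bar down (value of joint catch above 0.005 m and value of joint bolt above 0.022 m and contact force between the fingers and catch above 0.5 N and contact force between the fingers and bolt above 0.2 N), for 0.05 s.
3. the bolt is home with the bar still held down by a finger (value of joint catch above 0.005 m and value of joint bolt above 0.045 m and contact force between the fingers and catch above 0.5 N), for 0.1 s.
At the end, for the whole second after the job is handed in: The bolt is home (slid 45 mm or more) and at rest, and the yellow bar has sprung up again (pressed less than 2 mm), locking it (value of joint bolt between 0.045 and 0.058 m and value of joint catch below 0.002 m and velocity of joint bolt between -0.005 and 0.005 m/s); the robot touches nothing.
It fails at once if the bolt handle is pinched (more than 3 N on both its rear and front halves at once) (contact force between the fingers and bolt_c1 above 3 N and contact force between the fingers and bolt_c2 above 3 N).
It fails at once if a bystander is lifted, carried, knocked over or moved more than 20 mm (distance of any of amber_vial_mid, clear_vial_mid, reagent_mid, beaker_mid, tip_box_mid, waste_jar_mid, screwdriver_grip from where it was at the start of the episode above 0.02 m).
It also fails if it takes over 35 s, if anything falls off the work surface, if the arm or the gripper's body presses on something with over 40 N, if the wrist force passes 120 N, or if a joint passes its speed limit or range.

## Working session

There is one attempt and no reset: what is moved stays moved. The work goes in short steps, each a Python script; the robot and the scene stay as the last script left them, time stands still between calls to the robot, and variables do not carry over. Pictures are saved under pics/ and viewed, about 8 in all and at most 12, crops included, and the job is handed in when it is done.

```bash
ls; mkdir -p pics; python3 - <<'E'
from rig import robot
import cv2
for n in("scene","top"):
    im=robot.grab_frame(n); cv2.imwrite(f"pics/{n}0.png",cv2.resize(im[:,:,::-1],(800,600),interpolation=cv2.INTER_CUBIC)); cv2.imwrite(f"pics/{n}0_raw.png",im[:,:,::-1])
    print(robot.camera_info(n))
print(robot.get_state())
E
```

```text
pics
{'fx': 458.8125108202165, 'fy': 458.8125108202165, 'cx': 255.98725271369455, 'cy': 187.76268786311994, 'rvec': array([ 2.16479349,  0.92051015, -0.42273722]), 'tvec': array([-0.3930771 , -0.19881645,  1.41298627])}
{'fx': 498.1760312728441, 'fy': 498.1760312728441, 'cx': 257.19542022999065, 'cy': 191.38246758682416, 'rvec': array([ 2.18486439, -2.19959374,  0.05973713]), 'tvec': array([0.03602331, 0.55772545, 1.39085324])}
{'time': 0.1, 'qpos': array([ 1.30550014,  0.41788124, -0.010288  ,  1.61411699,  0.00472089,
        1.11074391, -0.05299648]), 'joint_vel': array([-4.04857758e-04,  1.78101664e-04,  1.67492989e-03, -1.12893247e-03,
        1.65038415e-04, -7.02169392e-05,  4.81420402e-04]), 'effort': array([ 2.43011651e-03, -8.52579045e+01,  6.40471950e-01, -4.26692104e+01,
       -4.88443323e-02,  1.64282351e-02,  6.68193138e-05]), 'ee_pos': array([ 0.1386091 , -0.60909328,  0.22390728]), 'tool_rot': array([[ 9.75060384e-01,  2.21939449e-01, -3.58202444e-04],
       [ 2.21939709e-01, -9.75059805e-01,  1.06829571e-03],
       [-1.12171844e-04, -1.12115217e-03, -9.99999365e-01]]), 'force': array([0.91188985, 0.02118821, 0.24470502]), 'moment': array([-0.02504239, -0.00176777,  0.02590901]), 'opening': 0.09405573758511641}
```

View pics/scene0.png

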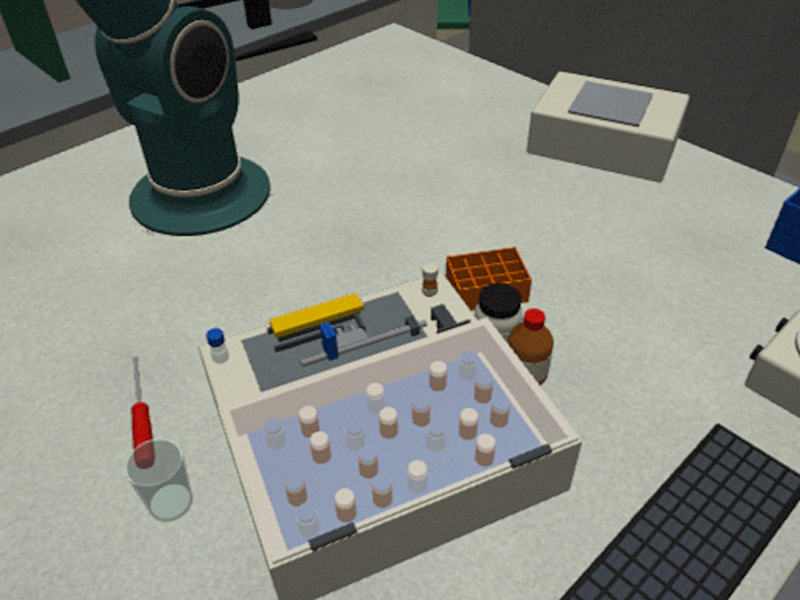

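View pics/top0.png

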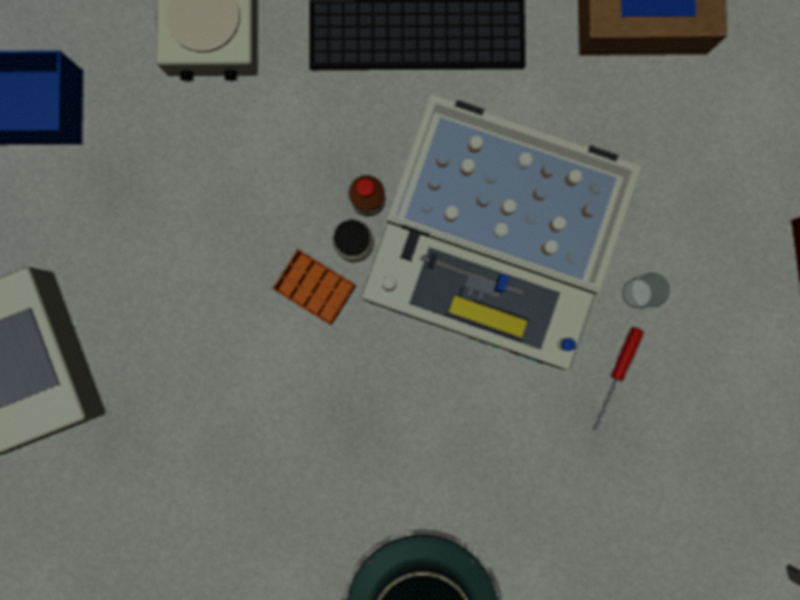

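The chiller's ledge faces the robot. The yellow bar is at about (488,316) in the top view and (317,314) in the scene view. The blue handle is at (503,283) in the top view. I'll zoom in on both.

```bash
python3 - <<'E'
import cv2,numpy as np
t=cv2.imread("pics/top0_raw.png")[130:245,225:385]; s=cv2.imread("pics/scene0_raw.png")[160:260,120:310]
f=lambda a,k:cv2.resize(a,None,fx=k,fy=k,interpolation=cv2.INTER_CUBIC)
a=f(t,5);cv2.imwrite("pics/tc.png",np.clip(a*1.5,0,255)); cv2.imwrite("pics/sc.png",np.clip(f(s,4)*1.4,0,255))
E
```

```text
[ WARN:0@0.055] global loadsave.cpp:1063 imwrite_ Unsupported depth image for selected encoder is fallbacked to CV_8U.
```

View pics/tc.png

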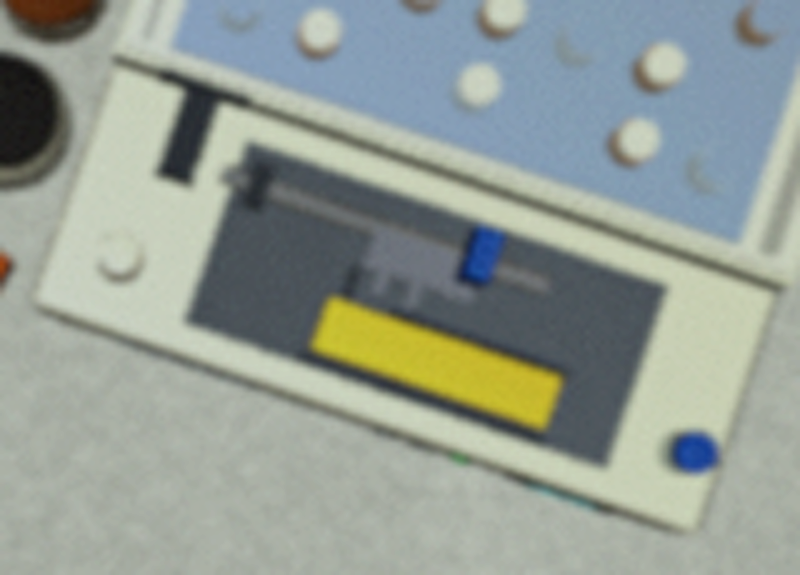

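View pics/sc.png

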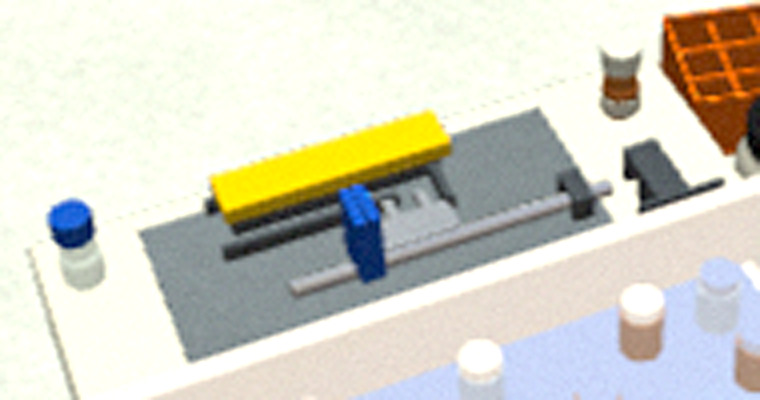

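```bash
cat > h.py <<'E'
import numpy as np,cv2
from scipy.optimize import least_squares
from rig import robot
def proj(n,P):
    c=robot.camera_info(n);K=np.array([[c['fx'],0,c['cx']],[0,c['fy'],c['cy']],[0,0,1]])
    return cv2.projectPoints(np.array(P,float),c['rvec'],c['tvec'],K,None)[0][:,0]
def W(p,P):
    P=np.atleast_2d(np.array(P,float));c,s=np.cos(p[2]),np.sin(p[2])
    return np.c_[p[0]+c*P[:,0]-s*P[:,1],p[1]+s*P[:,0]+c*P[:,1],P[:,2]]
E
python3 - <<'E'
from h import *
top=[((332,297),(-15,40,114)),((565,374),(-15,-90,114)),((546,430),(-45,-90,114)),((311,350),(-45,40,114)),((38,303),(-70,190,80)),((697,530),(-70,-190,80))]
sc=[((212,176),(-45,-90,114)),((430,112),(-45,40,114)),((28,250),(-70,-190,80))]
th=[((505,232),(44,0,135)),((492,285),(16,0,135)),((475,227),(44,14,135)),((463,277),(16,14,135))]
sh=[((342,190),(16,0,135)),((362,184),(16,14,135))]
q=lambda L:np.array([a for a,_ in L],float)
P=lambda L,h=0:np.array([b for _,b in L],float)/1000+[0,h,0]
mt=lambda a:a/5+[225-.4,130-.4]
ms=lambda a:a/4+[120-.375,160-.375]
f=lambda p:np.r_[proj("top",W(p,P(top)))-mt(q(top)),proj("scene",W(p,P(sc)))-ms(q(sc)),proj("top",W(p,P(th,p[3])))-mt(q(th)),proj("scene",W(p,P(sh,p[3])))-ms(q(sh))].ravel()
r=least_squares(f,[.6,-.1,-.3,0],loss='soft_l1');print(r.x,np.degrees(r.x[2]));print(f(r.x).reshape(-1,2).round(2))
for n,p in dict(bar=(-.03,-.025,.114),handle=(.03,r.x[3],.122),keeper=(.03,.138,.102)).items():print(n,W(r.x,p))
E
```

```text
[ 0.56025528 -0.09874874 -0.33137344 -0.03536983] -18.986299730365186
[[-0.24 -0.37]
 [ 0.23  0.02]
 [ 0.47 -0.32]
 [ 0.35 -0.15]
 [-1.55  0.79]
 [ 0.92  0.55]
 [-0.61 -0.38]
 [ 0.91 -1.88]
 [-0.15 -1.15]
 [ 0.53 -0.17]
 [-0.25 -0.54]
 [ 1.39 -0.89]
 [ 0.41 -0.66]
 [-0.4  -0.38]
 [ 0.95 -0.93]]
bar [[ 0.52375384 -0.11262838  0.114     ]]
handle [[ 0.57711588 -0.14195458  0.122     ]]
keeper [[0.63352038 0.02198331 0.102     ]]
```

```bash
cat >> h.py <<'E'
p0=[0.56025,-0.09875,-0.33137]
ex=np.array([np.cos(p0[2]),np.sin(p0[2]),0]);ey=np.array([-ex[1],ex[0],0])
T=lambda x,y,ztip:W(p0,(x,y,ztip+.019))[0]
def show(name):
    s=robot.grab_frame("scene")[140:260,120:320,::-1];t=robot.grab_frame("top")[130:245,225:385,::-1]
    a=cv2.resize(s,(800,480),interpolation=cv2.INTER_CUBIC)
    cv2.imwrite(f"pics/{name}.png",np.clip(a*1.4,0,255).astype('u1'))
    cv2.imwrite(f"pics/{name}_t.png",np.clip(cv2.resize(t,(800,575),interpolation=cv2.INTER_CUBIC)*1.5,0,255).astype('u1'))
E
python3 - <<'E'
from h import *
best=None
for s in(1,-1):
    R=np.c_[s*ey,s*ex,[0,0,-1]]
    q=robot.ik(T(0,-.058,.23),R)
    print(s,None if q is None else np.round(q,2))
    if q is not None:
        d=abs(q-robot.get_state()['qpos']).max()
        if best is None or d<best[0]:best=(d,R)
R=best[1]
robot.move_ptp(T(0,-.058,.22),R)
robot.gripper_to(.0475)
robot.move_linear(T(0,-.058,.145),velocity=.1)
show("a");s=robot.get_state();print(s['time'],s['ee_pos'],T(0,-.058,.145),s['opening'],s['force'])
E
```

```text
1 [ 0.69  0.33 -0.58  1.73  0.2   1.14 -0.28]
-1 [ 1.04  0.49 -1.08  1.72  0.45  1.22  2.65]
4.1333 [ 0.54175037 -0.15369609  0.16468232] [ 0.54138035 -0.15359466  0.164     ] 0.04783222529132306 [ 0.03592825 -0.30999664  0.2432152 ]
```

View pics/a.png

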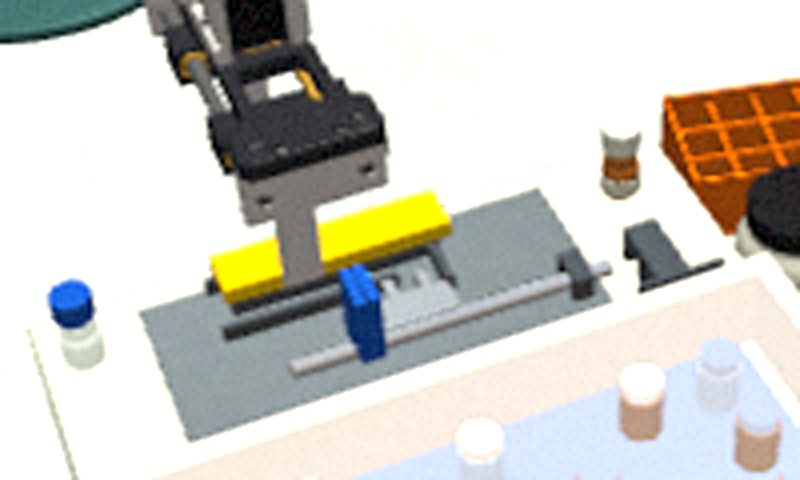

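The near (push) finger's tip is at about (303,280) in the crop, short of the blue handle's rear edge at (342,275). I'll check its projection, then go down to bar contact.

```bash
python3 - <<'E'
from h import *
print((proj("scene",W(p0,[(.036,-.066,.1455),(.036,-.050,.1455),(.03,-.0354,.135)]))-[120,140])*4)
hit=robot.move_linear(T(0,-.058,.105),velocity=.025,threshold=2.0)
s=robot.get_state();print(hit,s['time'],s['ee_pos']-T(0,-.058,.019),s['ee_pos'][2]-.019,s['force'])
show("b")
E
```

```text
[[292.92485024 296.19596293]
 [323.13555076 286.39888357]
 [348.14430145 284.46816835]]
True 5.3 [-1.15791295e-04  3.13126259e-05  9.35480854e-02] 0.11254808543091989 [ 0.68542623 -0.01701173  4.05148449]
```

View pics/b.png

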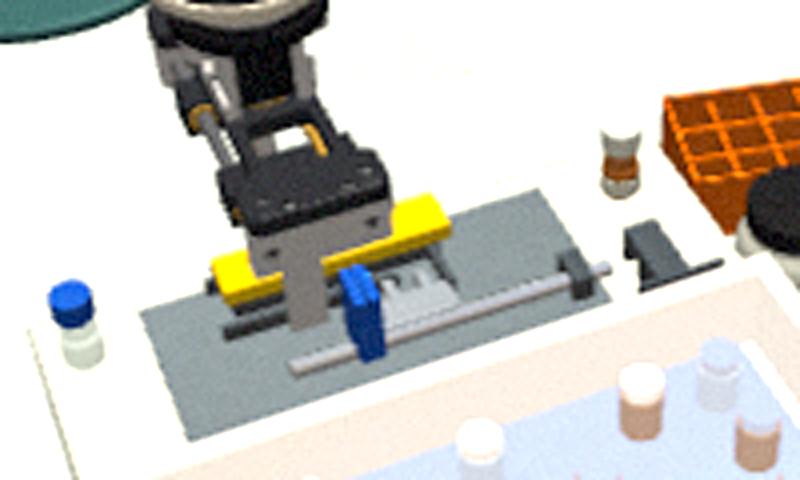

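Contact came at tip z = 112.5 mm with 4 N, as the spring predicts. The push finger stands clear behind the handle. Next I press the bar and push.

```bash
python3 - <<'E'
from h import *
def st(n):
    s=robot.get_state();d=s['ee_pos']-[*p0[:2],0];print(n,round(s['time'],2),'x',(d@ex).round(4),'y',(d@ey).round(4),'tip',(d[2]-.019).round(4),'F',s['force']@ex,s['force']@ey,s['force'][2]);return d@ey
hit=robot.move_linear(T(0,-.058,.104),velocity=.02,threshold=14);print(hit)
robot.pause(.3);st("pressed")
hit=robot.move_linear(T(0,-.035,.104),velocity=.03,threshold=10);print(hit);st("partway")
hit=robot.move_linear(T(0,.020,.104),velocity=.03,threshold=8);print(hit);st("pushed")
show("c")
E
```

```text
False
pressed 6.28 x -0.0 y -0.058 tip 0.1038 F -0.7692325160540484 -0.06247280449913953 5.955374347025691
False
partway 7.2 x 0.0001 y -0.0357 tip 0.1038 F 0.3927591136193983 -2.888155827982731 6.167041712420486
True
pushed 8.47 x 0.0003 y 0.0045 tip 0.1038 F -1.06675427516605 -4.20947135580526 6.172537162856511
```

View pics/c.png

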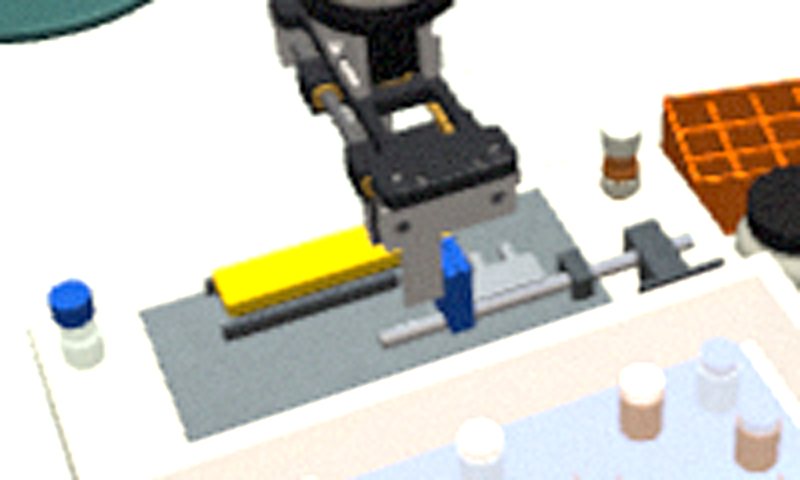

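The rod now passes through the guide (575,270) and the keeper (655,255), and the bar is still down. The force stop came after about 48 mm of handle travel. I'll confirm this is the end stop, then back off 2 mm and lift.

```bash
python3 - <<'E'
from h import *
def st(n):
    s=robot.get_state();d=s['ee_pos']-[*p0[:2],0];print(n,round(s['time'],2),'y',(d@ey).round(4),'tip',(d[2]-.019).round(4),'F',s['force']@ey,s['force'][2]);return d@ey
hit=robot.move_linear(T(0,.009,.104),velocity=.02,threshold=14);print(hit);y=st("push2")
robot.pause(.3);st("hold")
robot.move_linear(T(0,y-.003,.104),velocity=.02);st("back")
robot.move_linear(T(0,y-.003,.15),velocity=.08);robot.move_linear(T(0,y-.003,.22),velocity=.15);robot.pause(.3);st("up")
show("d")
E
```

```text
True
push2 8.78 y 0.0045 tip 0.1039 F -2.5566021048715877 7.6919816062786825
hold 9.08 y 0.0045 tip 0.1039 F -2.1100533353823505 6.954667464366915
back 9.41 y 0.0019 tip 0.1039 F 2.0041054144176607 5.316840818083404
up 11.05 y 0.0015 tip 0.2194 F 0.3781348669078464 -0.08105883595783105
```

View pics/d.png

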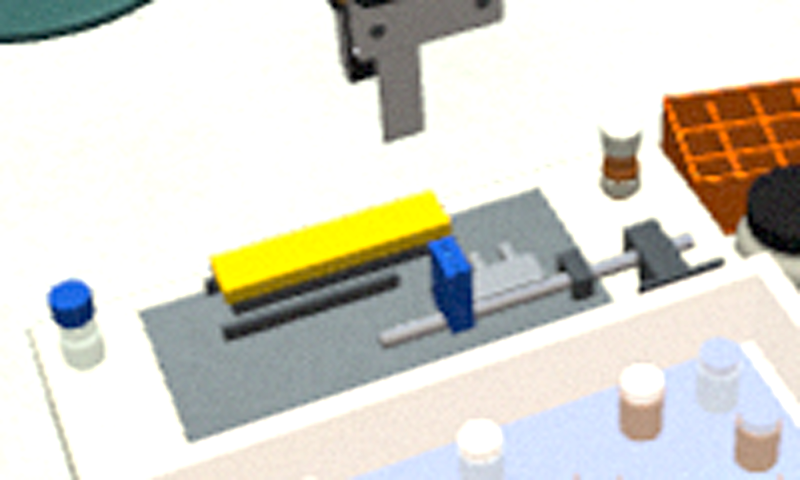

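The bolt rod is still in the keeper. The bar's top corner is at (212,256), the same as before pressing. I'll compare the yellow regions numerically and hand in.

```bash
python3 - <<'E'
from h import *
a=cv2.imread("pics/scene0_raw.png");b=robot.grab_frame("scene")[:,:,::-1]
for im in(a,b):
    i=im[180:225,165:240].astype(int);m=(i[...,2]>120)&(i[...,1]>90)&(i[...,0]<70)
    print(m.sum(),np.argwhere(m).mean(0))
robot.sign_off()
E
```

```text
556 [20.07733813 36.51258993]
563 [20.21314387 36.39609236]
the job is handed in; nothing more can be done
```

I locked the lid and handed the job in; `sign_off` gives no verdict, so the result below rests on my own checks.

**What I did:** I found the chiller from both camera views and set the fingers 60 mm apart. I pressed the yellow bar about 10 mm (6 N on the tool). With the bar held down, I pushed the blue handle towards +y until it stopped. Then I backed off 3 mm and lifted straight up.

**Last checks:**
- **Bolt:** the handle moved about 48 mm and then stopped hard. A second push, allowed a 14 N change in tool force, tripped that limit at once without moving. That fits the 55 mm end stop with a start near 7 mm. The last picture shows the rod through the guide and into the keeper, and it stayed there after I let go.
- **Bar:** its yellow area in the scene camera matches the one before pressing to about 0.15 px, so it has sprung up fully.
- **Other things:** both vials are where they were. The last picture was a crop that left out or cut off the beaker, reagent bottle, waste jar and screwdriver, but the arm stayed clear of them.
- **Time and contact:** the job took about 11 s, and the force on the raised tool was near zero.

**Disagreement:** the camera fit was off by up to about 2.5 px, and the ledge corners fitted worse than the bar. The handle and finger were shifted by nearly the same amount, so their relative position held.

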